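Press a vial crimper's lever to its stop and hold it for gauging

ROBOT

A 6-joint arm with a two-finger parallel gripper is mounted at the origin on a cart in front of the work surface, level with it; the furniture and walls round the work are solid. World frame = base frame: x ahead of the robot, y to its left, z up, the work surface at z = 0. Lengths are in m, angles in degrees, forces in N, time in s.
With the tool pointing down it reaches from about 0.325 to 0.85 m from the base axis. Payload 15.5 kg.
Tool frame: the origin (TCP) lies at the very end of the fingers, on their centre line; the grasp point (between the pads) lies arm.grip_depth behind it (arm.grip_depth is the distance from the TCP to the grasp point, in m); z points along the fingers, y is the line along which they close (so a half turn about z gives the same grasp; the last joint's range is limited). The gripper opens to 91 mm and grips with 3 to 60 N. Pads are 32 mm wide; open, the fingers measure 118 mm over their backs; the gripper's body (76 mm by 178 mm) begins 60 mm behind the grasp point.
Start: joints at [-75.946, 28.281, 77.091, -0, 74.628, -5.472], TCP at [0.209, -0.589, 0.214] pointing down, gripper open.
Joint ranges: [-166.48, 166.48], [-47.26, 123.95], [12.59, 153.08], [-70.14, 250.14], [6.76, 159.57], [-176.63, 176.63]. Speed limits (degrees/s): [108.29, 108.29, 147.25, 172.46, 172.46, 172.46].

INTERFACE

Orientations are given as a 3x3 rotation matrix whose columns are the frame's x, y, z axes.
In Python, from rig import arm gives the robot as it stands. Calls block until the motion is done:
- arm.move_to(position, orientation): joint-space move of the TCP to a pose.
- arm.move_l(position, orientation=None, feed=0.15): straight line of the TCP; orientation=None keeps the orientation; feed is the mean speed in m/s.
- arm.move_joints(angles): joint-space move.
- arm.grip(opening): finger opening in m; the grip force is fixed at half the most; returns when the fingers have stopped.
- arm.sleep(seconds).
- arm.solve_ik(position, orientation): joint angles nearest the present ones, or None.
- arm.snapshot(name): name is "scene" or "top" or "wrist"; returns the picture (480x640x3 uint8, red, green, blue); there is no depth.
- arm.get_calibration(name): a dict with "intrinsics" (3x3 intrinsics, pixels), "cam_to_world" (4x4, takes a point from camera to world coordinates). Camera axes: x right, y down, z forward; pixel columns grow to the right and rows downward; lengths in m; the calibration is good to about 2 mm. The wrist camera is an equidistant fisheye: a pixel r from the principal point sees the ray r / f radians off the axis. A picture is of the moment at which its call begins: read the wrist's pose just before it. get_calibration takes no time and is no camera call; for the wrist camera it gives the pose at the moment of the call.
A pose or a line that the arm cannot do raises arm.Unreachable and nothing moves.
- arm.sign_off(): hands the job in; it is judged then, once.
Readings, each from a call of its own:
- arm.current_t(): time.
- arm.current_joint_positions(): joint angles.
- arm.current_dq(): joint speeds.
- arm.current_tau(): joint torques, N m.
- arm.current_ee_pos(): TCP position.
- arm.current_tool_rot(): TCP orientation.
- arm.current_force(): force on the tool from outside, world axes, zero at the start.
- arm.current_torque(): the same for the moment, N m.
- arm.current_width(): finger opening in m.
- arm.current_grasp_force(): force on a finger pad.
Only numpy, scipy, OpenCV 4.12 (cv2) and the standard library are available. Lean on these libraries where they do the work, as an engineer would, in place of code of your own. Each camera call takes 0.05 s, during which the arm holds its last target. There are 200 camera calls.

TASK

A hand crimper for vial caps is clamped in the bench vice by its fixed handle, and its stop screw has just been reset. Check that the lever stops on the screw, short of the fixed handle: with the outside of the closed fingers press the lever in until it bears firmly on the screw, let it spring fully open with the fingers off it, then press it onto the screw again and finish while holding it there, so that the jaws can be gauged. Do not force it (an easy hand squeeze, well under 50 N), do not take the lever between the fingers or push on the fixed handle, and leave the vials, timer and marker where they are.

Things in the scene. Friction and masses are not known exactly. Their poses are not given: they have to be found in the camera images.
- vice: Small blue bench vice, 112 mm round base, fixed to the bench; it carries the crimper. Origin on the bench under the middle of the jaws, z up; both handles point along its -x, the lever lies on its +y side, the vice screw with tommy bar on its -y side (to -84 mm). Jaws 46 mm along x, 92 mm high, out to y = +33 mm. Nothing on it is higher than 112 mm.
- crimper: The fixed part of the steel hand crimper: barrel with collet jaws at vice x = +62 mm, and the fixed handle, a bar with a red grip 14 mm thick and 24 mm high, that runs along vice y = 0 to x = -135 mm, mid-height 88 mm above the bench. Its origin and axes are those of the vice.
- lever_pad (a point): Middle of the outer face of the red grip at the lever's free end, 88 mm above the bench, 143 mm from the pivot. Grip 14 mm thick, 24 mm high (76 to 100 mm above the bench), about 88 mm long. +y points out of the face, -y is the way to press, -x along the lever to its free end 49 mm away, z up. From open to the stop it travels 27 to 40 mm on a level arc about the pivot.
- lever_pivot (a point): The lever's upright pivot axis at the crimper's barrel, 88 mm above the bench; axes as lever_pad. The lever is steel, 10 mm thick, and swings level. Beside its outer side there is free space, where only the low marker lies.
- fixed_grip (a point): The middle of the lever-side face of the fixed handle's red grip, 88 mm above the bench, axes of the vice. With the lever at its stop about 18 to 34 mm stay free between the two grips.
- stop_screw (a joint): Setting of the brass stop screw, 7 mm thick with a 17 mm knurled head, crosswise through the fixed handle between vice and red grip; its tip stops the lever. 0 to 0.008 m, growing towards the lever; it stays as set. The lever meets it at about 0.28 rad at 0 and 0.19 rad at 0.008 m, nearly linear between.
- lever (a joint): Angle of the lever (moving handle): 0 fully open, growing as it is pressed in; the stop screw stops it hard at 0.19 to 0.28 rad, depending on its setting. A spring pushes it open: at the grip about 3.5 N when open, 6.5 to 8 N at the stop.
- timer: White bench timer, 72 x 64 x 22 mm, loose; origin under its middle.
- marker_c: Marker pen with blue cap, lying, 132 x 12 x 13 mm, loose; origin under its middle.
- vial_1_mid (a point): Middle of a clear glass vial with aluminium cap, 23 mm thick, 75 mm high, standing loose.
- vial_2_mid (a point): The same of a second such vial.

How it is judged (in metres and radians):
On the way, in this order (a step that is already met when the one before it is completed fails the run):
1. the lever is pressed onto the stop screw by the fingers (contact force between lever and stop_screw above 3 N and contact force between the fingers and lever above 4 N), for 0.2 s.
2. the lever has sprung fully open again, with the fingers off it (value of joint lever below 0.02 rad and contact force between the fingers and lever below 0.2 N), for 0.2 s.
3. the lever is pressed onto the stop screw again (all of step 1), for 0.2 s.
At the end, for the whole second after the job is handed in: The fingers press on the lever with more than 4 N and the lever bears at rest on the stop screw with more than 3 N, short of the fixed handle; timer, marker and both vials are within 15 mm of where they stood (all of step 3 and value of joint lever below 0.31 rad and velocity of joint lever between -0.03 and 0.03 rad/s and distance of each of timer, marker_c, vial_1_mid, vial_2_mid from where it was at the start of the episode below 0.015 m); the arm keeps its last pose, push and grip.
It fails at once if the lever is forced: more than 50 N between fingers and lever (contact force between the fingers and lever above 50 N).
It fails at once if the lever is taken between the fingers or pushed from its inner side (the grasp point is not outside the lever's outer face while the fingers press on it) (contact force between the fingers and lever above 1 N and y of the grasp point in the frame of lever below 0.008 m).
It fails at once if the fingers push on the fixed handle with more than 3 N (contact force between the fingers and crimper above 3 N).
It fails at once if a vial, the timer or the marker is moved by more than 15 mm (distance of any of timer, marker_c, vial_1_mid, vial_2_mid from where it was at the start of the episode above 0.015 m).
It also fails if it takes over 48 s, if anything falls off the work surface, if the arm or the gripper's body presses on something with over 40 N, if the wrist force passes 120 N, or if a joint passes its speed limit or range.

## Working session

There is one attempt and no reset: what is moved stays moved. The work goes in short steps, each a Python script; the robot and the scene stay as the last script left them, time stands still between calls to the robot, and variables do not carry over. Pictures are saved under pics/ and viewed, at most 10 in all, crops included, and the job is handed in when it is done.

```bash
mkdir -p pics; ls; python3 - <<'E'
from rig import arm
import cv2,numpy as np
for n in("scene","top"):
    im=arm.snapshot(n); cv2.imwrite(f"pics/{n}0.png",im[:,:,::-1])
    c=arm.get_calibration(n); print(n,np.round(c["intrinsics"],1).tolist(),np.round(c["cam_to_world"],3).tolist())
print(arm.grip_depth,arm.current_t(),arm.current_tool_rot().round(2).tolist() if hasattr(arm.current_tool_rot(),'round') else arm.current_tool_rot())
E
```

```text
pics
scene [[491.7, 0.0, 322.9], [0.0, 491.7, 245.9], [0.0, 0.0, 1.0]] [[0.833, -0.421, 0.359, 0.34], [-0.553, -0.622, 0.554, -0.486], [-0.01, -0.66, -0.751, 0.7], [0.0, 0.0, 0.0, 1.0]]
top [[547.9, 0.0, 325.1], [0.0, 547.9, 238.2], [0.0, 0.0, 1.0]] [[-0.007, -0.993, 0.117, 0.53], [-1.0, 0.006, -0.004, -0.031], [0.004, -0.117, -0.993, 1.12], [0.0, 0.0, 0.0, 1.0]]
0.0188 0.1 [[0.94, 0.33, -0.0], [0.33, -0.94, 0.0], [0.0, -0.0, -1.0]]
```

View pics/top0.png

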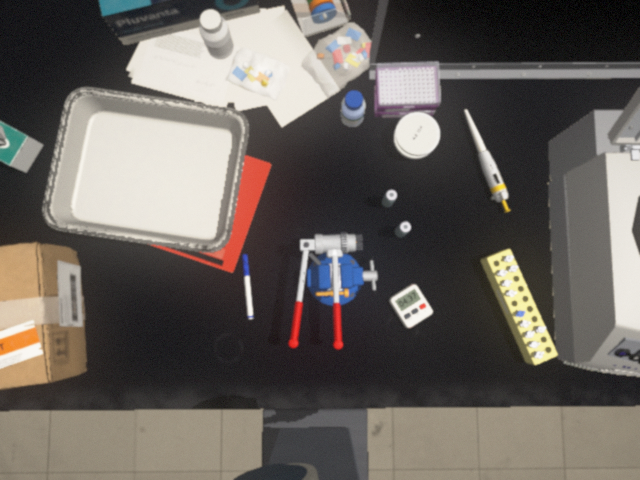

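View pics/scene0.png

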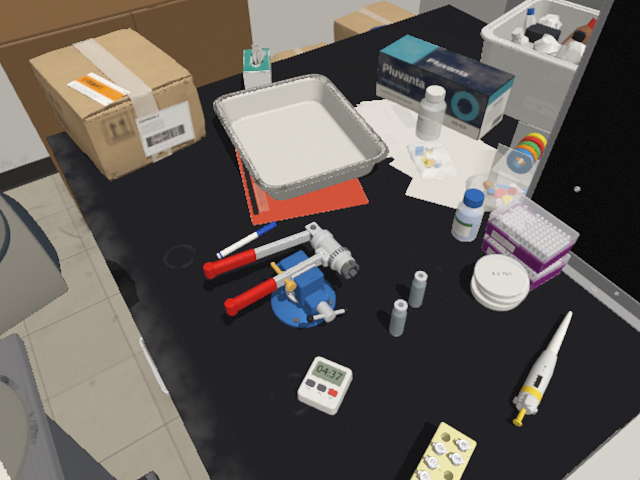

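The top view shows the lever's red grip from about (302,302) to (293,347), its pivot near (305,243), the fixed grip near (337,325) and the marker at (248,287). The free space is on the lever's left, which is world +y.

```bash
cat > h.py <<'E'
from rig import arm
import cv2,numpy as np
def ray(name,uv,z):
    c=arm.get_calibration(name);K=np.array(c["intrinsics"]);T=np.array(c["cam_to_world"])
    d=T[:3,:3]@np.linalg.solve(K,[uv[0],uv[1],1.]);o=T[:3,3]
    return o+d*(z-o[2])/d[2]
def red(name,box):
    im=cv2.cvtColor(arm.snapshot(name),cv2.COLOR_RGB2HSV)
    m=cv2.inRange(im,(0,150,80),(8,255,255))|cv2.inRange(im,(172,150,80),(180,255,255))
    k=np.zeros_like(m);u0,v0,u1,v1=box;k[v0:v1,u0:u1]=255
    n,l,s,c=cv2.connectedComponentsWithStats(m&k)
    return [(np.argwhere(l==i)[:,::-1].astype(np.float32)) for i in range(1,n) if s[i,4]>80]
E
python3 - <<'E'
from h import *
for n,box in(("top",(280,290,350,360)),("scene",(190,230,300,320))):
    for p in red(n,box):
        w=np.array([ray(n,q,.095)[:2] for q in p]);c=w.mean(0)
        r=cv2.minAreaRect(w.astype(np.float32)*1000)
        e=np.linalg.eigh(np.cov((w-c).T))[1][:,1]; e*=-np.sign(e[0]); t=(w-c)@e
        print(n,len(p),c.round(4),e.round(3),t.min().round(3),t.max().round(3),np.round(r[1],1))
for uv in((305,243),(337,243),(352,242)): print(uv,ray("top",uv,.1).round(3))
print(ray("top",(246,257),.01).round(3),ray("top",(251,319),.01).round(3))
E
```

```text
top 420 [0.4882 0.0201] [-0.99  0.14] -0.044 0.041 [19.2 85.1]
top 410 [ 0.4846 -0.0569] [-1.   -0.03] -0.044 0.04 [18.4 84. ]
scene 755 [0.485  0.0139] [-0.993  0.122] -0.045 0.041 [35.3 85.4]
scene 801 [ 0.4819 -0.0622] [-0.999 -0.049] -0.047 0.042 [88.6 32.6]
(305, 243) [0.641 0.002 0.1  ]
(337, 243) [ 0.64  -0.058  0.1  ]
(352, 242) [ 0.642 -0.086  0.1  ]
[0.623 0.125 0.01 ] [0.498 0.114 0.01 ]
```

```bash
cat >> h.py <<'E'
e=np.array([-.990,.138]);e/=np.linalg.norm(e);n=np.array([-e[1],e[0]]);n*=np.sign(n[1])
C=np.array([.4870,.0185]);P=C-e*.148
def pose(a,gap,z=.072):   # lever angle a, gap between finger side and grip face
    c,s=np.cos(a),np.sin(a);R=np.array([[c,-s],[s,c]])
    p=P+R@(e*.143+n*(.007+.016+gap));m=R@n
    return np.r_[p,z],np.column_stack([np.r_[m,0],[m[1],-m[0],0],[0,0,-1.]]),m
def fn(m): return float(np.array(arm.current_force())[:2]@m)
E
python3 - <<'E'
from h import *
arm.grip(0)
p,R,m=pose(0,.030,.25); arm.move_to(p,R)
p,R,m=pose(0,.030); arm.move_l(p,R,feed=.12)
print(arm.current_t(),arm.current_joint_positions(),arm.current_ee_pos(),arm.current_force(),arm.current_width())
cv2.imwrite("pics/top1.png",cv2.resize(arm.snapshot("top")[200:380,200:440],(720,540))[:,:,::-1])
E
```

```text
5.7583 [1.22821001e+00 3.00766676e+01 1.02781181e+02 9.54051993e-04
 4.70888770e+01 9.16174379e+00] [0.49961502 0.07032954 0.07249466] [-0.16464154  0.16478853  0.60362834] 0.0003939043588219247
```

View pics/top1.png

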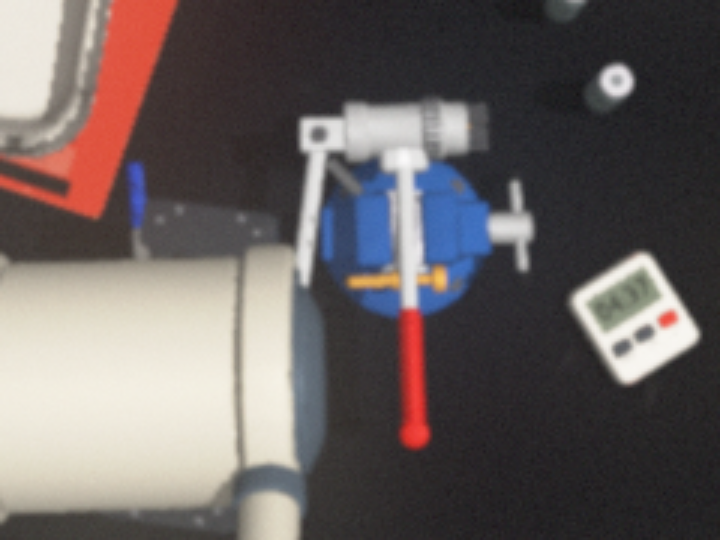

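The arm hides the lever from above, and its finger side should be about 30 mm clear of the grip. I'll press in small steps and watch the force.

```bash
cat >> h.py <<'E'
def press(a,g,amax,step=.0015,F=18):
    log=[]
    while a<amax:
        a+=step/.143; p,R,m=pose(a,g); arm.move_l(p,R,feed=.03); f=fn(m); log.append((round(a,3),round(f,1)))
        if f>F: break
    return a,log
E
python3 - <<'E'
from h import *
g=.030;p,R,m=pose(0,g);f0=fn(m);t=arm.current_t()
p,R,m=pose(0,.014);arm.move_l(p,R,feed=.05);g=.014
while g>-.012:
    g-=.0015;p,R,m=pose(0,g);arm.move_l(p,R,feed=.03);f=fn(m)
    if f-f0>1.8:break
print("contact",f0,g,f,arm.current_t()-t)
if f-f0>1.8:
    a,log=press(0,g,.20,.003,14); print(a,log)
print(arm.current_t(),arm.current_ee_pos(),arm.current_force())
E
```

```text
contact 0.10849546998131626 0.0020000000000000026 3.335512228911743 2.4667000000000003
0.20979020979020985 [(0.021, 3.7), (0.042, 5.4), (0.063, 4.8), (0.084, 4.9), (0.105, 5.5), (0.126, 5.6), (0.147, 6.1), (0.168, 7.1), (0.189, 6.3), (0.21, 7.0)]
10.775 [0.48947748 0.01305507 0.07204388] [ 2.26513642  7.14118665 -1.36372742]
```

Contact came as predicted and the force matches the spring. I'll keep going gently until it meets the screw.

```bash
python3 - <<'E'
from h import *
a,log=press(.2098,.002,.32,.001,19); print(a,log)
arm.sleep(.5); print(arm.current_t(),arm.current_ee_pos(),arm.current_force())
cv2.imwrite("pics/s2.png",arm.snapshot("scene")[:,:,::-1])
E
```

```text
0.2867230769230769 [(0.217, 7.1), (0.224, 7.2), (0.231, 7.3), (0.238, 7.0), (0.245, 7.0), (0.252, 7.1), (0.259, 7.9), (0.266, 7.8), (0.273, 11.2), (0.28, 17.1), (0.287, 24.0)]
14.025 [0.48862815 0.00336436 0.07203159] [ 3.91966432 24.59562377  0.97191571]
```

View pics/s2.png

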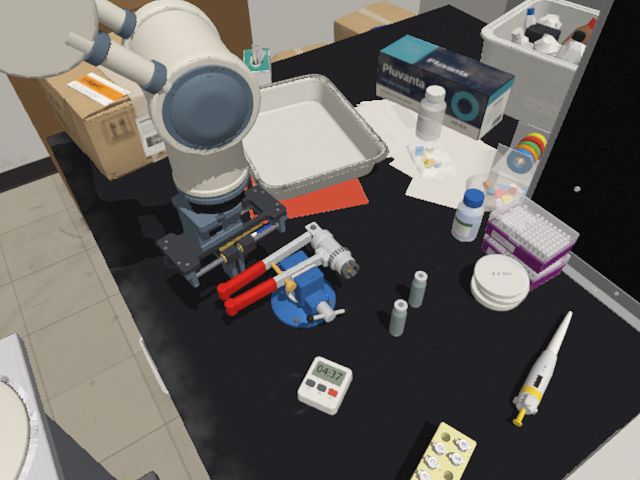

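The force rises steeply from 7.8 to 24 N after a ≈ 0.27. In the picture the lever grip (242,278) stands clear of the fixed grip (250,295), so the lever is on the screw. Next I release it.

```bash
python3 - <<'E'
from h import *
p,R,m=pose(0,.030);arm.move_l(p,R,feed=.06);arm.sleep(.6)
print(arm.current_t(),arm.current_force(),arm.current_ee_pos())
cv2.imwrite("pics/s3.png",cv2.resize(arm.snapshot("scene")[170:350,140:380],(720,540))[:,:,::-1])
for q in red("scene",(190,230,300,320)):
    w=np.array([ray("scene",x,.095)[:2] for x in q]);c=w.mean(0)
    v=np.linalg.eigh(np.cov((w-c).T))[1][:,1];print(len(q),c.round(4),(v*-np.sign(v[0])).round(3))
E
```

```text
15.9833 [ 0.42074921 -0.66043848 -0.47919369] [0.49927444 0.07029734 0.0719945 ]
753 [0.485  0.0138] [-0.993  0.122]
798 [ 0.4819 -0.0622] [-0.999 -0.048]
```

View pics/s3.png

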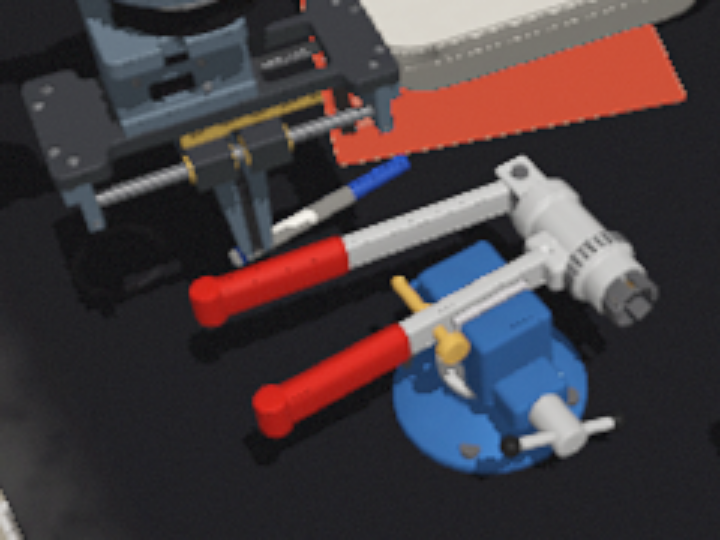

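The lever is fully open, with its grip centre back at the starting values. The fingers are clear of it and the marker hasn't moved. Now the second press.

```bash
python3 - <<'E'
from h import *
p,R,m=pose(0,.004);arm.move_l(p,R,feed=.05)
a,log=press(0,.002,.24,.006,14);print(log)
a,log=press(a,.002,.30,.0015,19);print(log)
arm.sleep(1.0);f=fn(pose(a,0)[2]);print(arm.current_t(),a,f,arm.current_ee_pos())
cv2.imwrite("pics/s4.png",cv2.resize(arm.snapshot("scene")[170:350,140:380],(720,540))[:,:,::-1])
E
```

```text
[(0.042, 4.8), (0.084, 4.5), (0.126, 5.4), (0.168, 5.2), (0.21, 5.7), (0.252, 7.3)]
[(0.262, 7.9), (0.273, 11.8), (0.283, 20.5)]
20.6667 0.2832167832167832 19.90652771405374 [0.48872269 0.00367713 0.0720471 ]
```

View pics/s4.png

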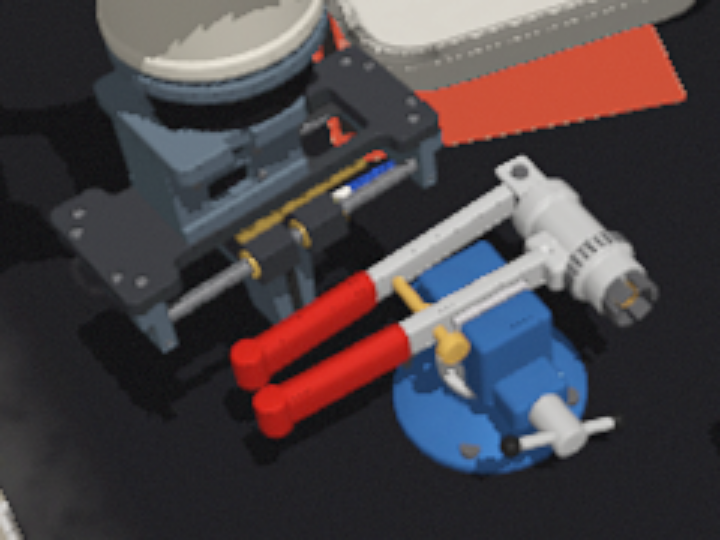

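The lever bears on the tip of the brass screw (400,283) at a steady 20 N, with a gap left to the fixed grip.

```bash
python3 -c "
from rig import arm
print(arm.sign_off())"
```

```text
the job is handed in; nothing more can be done
None
```

I pressed the lever onto the stop screw (about 25 N), let it spring fully open with the fingers off it, and pressed it on again, handing in while holding about 20 N; it stops clear of the fixed handle, and no pass/fail result was returned.

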